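# Lock the twist cap on the sugar canister

### The arm

A 6-joint arm with a two-finger parallel gripper is mounted at the origin on the work surface. World frame = base frame: x ahead of the robot, y to its left, z up, the work surface at z = 0. Lengths are in m, angles in rad, forces in N, time in s.
With the tool pointing down it reaches from about 0.4 to 0.925 m from the base axis. Payload 3.4 kg.
Tool frame: the origin (TCP) lies at the very end of the fingers, on their centre line; the grasp point (between the pads) lies 19 mm behind it; z points along the fingers, y is the line along which they close (so a half turn about z gives the same grasp; the last joint's range is limited). The gripper opens to 85 mm and grips with 20 to 120 N. Pads are 22 mm wide; open, the fingers measure 114 mm over their backs; the gripper's body (76 mm by 85 mm) begins 54 mm behind the grasp point. The pads swing forward as they close: fully open they stand 13 mm farther back than shut.
Start: joints at [1.062, 0.307, 1.506, -0, 1.328, -0.073], TCP at [0.243, 0.521, 0.231] pointing down, gripper open.
Joint ranges: [-3.12, 3.12], [-1.05, 2.28], [0.14, 2.33], [-1.42, 4.57], [0.1, 2.73], [-2.68, 2.68]. Speed limits (rad/s): [2.57, 2.57, 3.14, 3.14, 3.14, 3.14].

### API

Orientations are given as a rotation vector (axis times angle).
In Python, from rig import arm, optics, workorder gives the robot as it stands.
- The arm moves only by the tool carry_out, never from a script. Its argument "motion" is a list of rows, each a list of 7 numbers: the closure in counts, from 0 (fully open) to 255 (shut), then the shift along the tool's x, y, z in m, then the turn, a rotation vector about the tool's x, y, z in degrees. A call has 1 to 8 rows; each row shifts and turns the commanded pose from where the row before left it, along the tool's axes as they then stand; what a row does not reach is not made up. A row lasts 1/10 s, in which the tool goes at most 50 mm and 8.59 degrees, less where a joint would pass 70% of its speed; a pose out of reach is approached as far as the arm can. A call is refused whole if a number of a shift passes 0.05 or a number of a turn 8.59, either way. A call with a gripper value outside its range is refused whole. The fingers move at their own pace and stop on an object; "squeeze" is the grip in N (left out, the last holds). Time passes only in rows, so rows that do not move let the fingers close. It gives the time, the measured TCP pose, the force, the opening and the grip force at its end, in the units of the state.
- arm.observe(): the state, without advancing time (a new reading comes with each control period).
- optics.read_camera(name): name is "scene" or "top" or "wrist"; returns a dict with "img" (400x640x3 uint8, red, green, blue), "range_z" (400x640 float32, m along the optical axis (not along the pixel's ray), 0 where there is no reading), "fx", "fy", "cx", "cy" (pixels), "rvec" (rotation vector, rad) and "tvec" (3), from world to camera coordinates, as OpenCV has them. Camera axes: x right, y down, z forward; pixel columns grow to the right and rows downward; lengths in m; the calibration is good to about 2 mm. The wrist camera is an equidistant fisheye: a pixel r from the principal point sees the ray r / f radians off the axis. A picture is of the moment at which its call begins.
- workorder.sign_off(): hands the job in; it is judged then, once.
The state is a dict: "time_s": time; "joint_pos": joint angles; "dq": joint speeds; "tau": joint torques, N m; "tool_pos": TCP position; "tool_rot": TCP orientation; "contact_force": force on the tool from outside, world axes, zero at the start; "wrist_torque": the same for the moment, N m; "grip_width": finger opening in m; "gripper_force": force on a finger pad.
Only numpy, scipy, OpenCV 4.12 (cv2) and the standard library are available. Lean on these libraries where they do the work, as an engineer would, in place of code of your own. Each camera call takes 0.05 s, during which the arm holds its last target. There are 200 camera calls.

### The job

The orange sugar canister by the mate cup has been left open, with its cap lying on the aluminium tray. Put the cap back on and feel for where it drops in, then give it its quarter-turn clockwise until it comes up firm, so that it is drawn down tight on the seal and stays so when you let go. Leave the canister standing about where it is, and do not disturb the mate cup, the brush holder or the spoon rest.

Things in the scene. Friction and masses are not known exactly. Their poses are not given: they have to be found in the camera images.
- canister: Loose round orange plastic canister, full of sugar, 1.0 to 1.3 kg, upright on four rubber feet. Origin at the centre of its underside, z up along its axis. Body 110 mm in diameter; flat shoulder 126 mm up; from it a neck 60 mm in diameter rises to 146 mm. Its x and y axes stand in no told relation to the slots in its collar.
- canister_rim (a point): Centre of the neck's top edge, on the canister's axis, 146 mm above its underside. The top 4 mm of the neck taper from 60 to 53 mm in diameter. The mouth is closed by a recessed inner plate.
- collar (a point): On the canister's axis, level with the flat top of the collar round the neck (68 mm in diameter), 141 mm up. Three slots, 32 degrees wide, 120 degrees apart, cut it. Under it, clockwise from each slot, a cam ramp starts at 138 mm, leads in to 136.5 at 10 degrees, falls evenly to 133.5 at 70, runs level to a solid stop at 82 degrees; the stop is also the next slot's anticlockwise wall.
- gasket (a joint): How far the springy white sealing ring in the canister's mouth (50 mm across, its top 150 mm above the canister's underside when free) is squeezed down, in m: 0 free, 0.006 its limit, 2.3 N per mm. A cap in the slots just rests on it; one turned home to the stop squeezes it by about 3 mm.
- cap: Loose orange plastic twist cap, 70 g, 78 mm in diameter, lying open side down on the tray. Origin at the centre of the skirt's lower edge, z up. Flat top 24.5 mm up; on it a straight wing bar to hold it by, 56 mm long along x, 12 mm thick along y, 32 mm tall (top 56 mm up). Skirt 71 mm wide inside, 18.5 mm deep. Its origin is 128.5 mm above the canister's underside when locked.
- cap_wing (a point): Middle of the cap's wing bar, on the cap's axis, 40 mm above the cap's origin (15.5 mm above its flat top). Turning the cap home takes about 0.2 Nm; it does not turn back by itself. Turned on at the stop, it makes the whole canister turn on its feet.
- cap_lugs (a point): On the cap's axis, 3.5 mm above its origin, level with three round lugs inside the skirt, 4 mm thick, 120 degrees apart, reaching in to 31 mm from the axis; their bearing does not show outside. Riding on the collar they hold the cap's origin at 139.5 mm; turned under a light push it drops 8 mm within 120 degrees as they fall into the slots, with 25 degrees of free turn.
- tray: Fixed small aluminium tray, 150 mm (its x) by 210 mm (its y), rim 14 mm high, floor 3 mm thick; origin at the centre of its underside. The cap lies in it.
- mate_cup: Loose stainless double-wall mate cup, open, 82 mm in diameter, 88 mm tall, origin at the centre of its underside. Not to be disturbed.
- brush_holder: Loose steel bombilla brush holder with a spring-loaded top, base 68 mm in diameter, 146 mm tall, origin at the centre of its underside. Not to be disturbed.
- spoon_rest: Loose white ceramic spoon rest, dish 100 mm in diameter and 14 mm high with a handle channel reaching 92 mm out along its y, origin at the centre of the dish's underside. Not to be disturbed.

How it is judged:
By the outcome, as a careful person would: the job done as asked, in the order asked, and still so for the second after the job is handed in, with the robot touching nothing.
It also fails if it takes over 64 s, if anything falls off the work surface, if the arm or the gripper's body presses on something with over 40 N, if the wrist force passes 120 N, or if a joint passes its speed limit or range.

## Working session

There is one attempt and no reset: what is moved stays moved. The work goes in short steps, Python scripts to look and compute and a tool call to move; the robot and the scene stay as the last step left them, time stands still between calls to the robot, and variables do not carry over. Pictures are saved under pics/ and viewed, at most 10 in all, crops included, and the job is handed in when it is done.

Besides the shell and the picture viewer there is one more tool, called by a JSON object that holds its "op" and its "data". carry_out: Moves the arm, as the interface text tells. Its arguments: {"type":"object","properties":{"motion":{"type":"array"},"squeeze":{"type":"number"}},"required":["motion"]}

```bash
mkdir -p pics
cat > h.py <<'E'
import numpy as np,cv2
from rig import arm,optics,workorder
def cam(n):
    c=optics.read_camera(n);c['R']=cv2.Rodrigues(np.array(c['rvec'],float))[0];c['t']=np.array(c['tvec'],float).reshape(3);return c
def pts(c):
    v,u=np.mgrid[0:400,0:640].astype(float);z=c['range_z']
    p=np.stack([(u-c['cx'])/c['fx']*z,(v-c['cy'])/c['fy']*z,z],-1)
    return (p-c['t'])@c['R']
def save(c,n): cv2.imwrite('pics/'+n,c['img'][...,::-1])
E
python3 - <<'E'
from h import *
a=cam('top');b=cam('scene');np.savez('c.npz',a=pts(a),b=pts(b),ai=a['img'],bi=b['img'])
cv2.imwrite('pics/1.png',a['img'][...,::-1]);cv2.imwrite('pics/2.png',b['img'][...,::-1])
s=arm.observe();print(s)
for c in(a,b):print(c['fx'],c['cx'],c['cy'],-c['R'].T@c['t'],c['R'][2])
E
```

```text
{'time_s': 0.1, 'joint_pos': array([ 1.06147986e+00,  3.07511705e-01,  1.50750653e+00, -1.56722211e-05,
        1.32841027e+00, -7.35200057e-02]), 'dq': array([ 6.51612209e-04, -1.50797712e-03, -5.11767411e-03,  4.24046625e-05,
       -1.64799298e-03, -3.65220864e-05]), 'tau': array([ 8.71388547e-04, -4.58528101e+01, -2.52606994e+01,  2.26694178e-04,
        5.48444252e-03,  1.77864149e-05]), 'tool_pos': array([0.24246637, 0.52070656, 0.23047908]), 'tool_rot': array([-6.79026389e-01, -3.06680576e+00,  2.76857661e-03]), 'contact_force': array([-0.3906415 , -0.7325063 ,  0.30699768]), 'wrist_torque': array([ 0.01691209, -0.05756989,  0.0557296 ]), 'gripper_force': 0.0, 'grip_width': 0.0851391624559089}
462.3596936876661 313.73564425276237 193.46542263567844 [0.4351047  0.00830674 1.07490619] [ 0.20340587 -0.00485024 -0.97908249]
393.81672317465586 328.1268974321247 199.04968750442615 [1.25975074 0.3315845  0.6479093 ] [-0.70914983 -0.38212855 -0.59252366]
```

View pics/1.png

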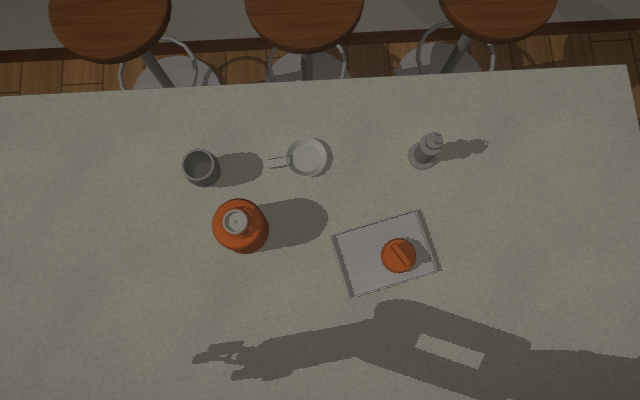

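View pics/2.png

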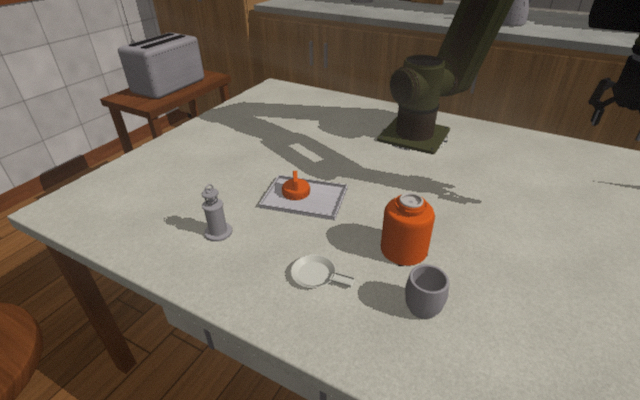

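The top view shows the canister at about (240,225) with its neck at (236,221). The cap is in the tray at (399,255) with its wing running diagonally. The mate cup is at (201,168), the spoon rest at (307,157) and the brush holder at (425,150).

```bash
cat > m.py <<'E'
from h import *
d=np.load('c.npz')
def fitc(p):
    A=np.c_[2*p,np.ones(len(p))];s=np.linalg.lstsq(A,(p**2).sum(1),rcond=None)[0];return s[:2],np.sqrt(s[2]+s[:2]@s[:2])
for k in 'ab':
    P=d[k];I=d[k+'i'];h=cv2.cvtColor(I,cv2.COLOR_RGB2HSV)
    org=(h[...,0]<15)&(h[...,1]>170)&(P[...,0]>.2)&(P[...,0]<.9)&(abs(P[...,1])<.5)
    L=P[...,1]
    can=P[org&(L>.05)];cap=P[org&(L<.0)]
    if len(cap)==0: print('none');continue
    print(k,len(can),len(cap),'z',np.percentile(can[:,2],[1,50,99]),np.percentile(cap[:,2],[1,50,99]))
    sh=can[abs(can[:,2]-.126-.004)<.008];H=cv2.convexHull(sh[:,:2].astype(np.float32))[:,0]
    print('shoulder',cv2.minEnclosingCircle(H),fitc(H.astype(float)))
    fl=cap[abs(cap[:,2]-.0275)<.006];H=cv2.convexHull(fl[:,:2].astype(np.float32))[:,0]
    print('cap',cv2.minEnclosingCircle(H),fitc(H.astype(float)),np.median(fl[:,2]))
    w=cap[cap[:,2]>.052];r=cv2.minAreaRect(w[:,:2].astype(np.float32));print('wing',len(w),r,np.median(w[:,2]),cv2.boxPoints(r).round(4).tolist(),np.linalg.svd((w-w.mean(0))[:,:2])[2][0])
    c=P.reshape(-1,3);cc=fitc(H.astype(float))[0]
    g=can[:,:2].mean(0);s=(np.hypot(*(c[:,:2]-g).T)<.05)&(c[:,2]>.135)&(c[:,2]<.17);q=c[s]
    print('top ring',len(q),np.percentile(q[:,2],[5,50,95]),cv2.minEnclosingCircle(q[q[:,2]>.138][:,:2].astype(np.float32)))
    ring=q[q[:,2]>.146];print('gasket',len(ring),cv2.minEnclosingCircle(ring[:,:2].astype(np.float32)) if len(ring) else 0)
E
python3 m.py
```

```text
a 1348 775 z [0.11665855 0.12540511 0.14753554] [0.02122616 0.02808141 0.06165969]
shoulder ((0.5786294937133789, 0.1662108600139618), 0.051450878381729126) (array([0.57875873, 0.16673819]), np.float64(0.05041109716972797))
cap ((0.5006712079048157, -0.1784135103225708), 0.03739103302359581) (array([ 0.50043004, -0.17826151]), np.float64(0.03623068767707676)) 0.02734351251251915
wing 149 ((0.5014058947563171, -0.18004325032234192), (0.05533178895711899, 0.01322051789611578), 33.379669189453125) 0.05829738836518611 [[0.474700003862381, -0.18970000743865967], [0.48190000653266907, -0.20080000162124634], [0.5281000137329102, -0.17030000686645508], [0.5209000110626221, -0.15929999947547913]] [-0.83644131 -0.54805651]
top ring 832 [0.13961418 0.14420435 0.1515673 ] ((0.5791909694671631, 0.16695527732372284), 0.03440117835998535)
gasket 259 ((0.578502357006073, 0.1658037006855011), 0.02935143932700157)
b 2641 473 z [0.00979513 0.09602909 0.14452938] [-0.74577686  0.02576995  0.05888596]
shoulder ((0.5820077061653137, 0.16793043911457062), 0.04965008422732353) (array([0.58153367, 0.16759572]), np.float64(0.048565600364837716))
cap ((0.5033195614814758, -0.1793544441461563), 0.03826911374926567) (array([ 0.50411002, -0.17866559]), np.float64(0.036241960605303394)) 0.025952733898342354
wing 46 ((0.5049212574958801, -0.17921112477779388), (0.0537007711827755, 0.010610677301883698), 36.525211334228516) 0.056991554745197404 [[0.48019999265670776, -0.19089999794960022], [0.48649999499320984, -0.19949999451637268], [0.529699981212616, -0.16750000417232513], [0.5232999920845032, -0.1589999943971634]] [0.81615894 0.57782748]
top ring 393 [0.1368645  0.14227505 0.14911786] ((0.586922824382782, 0.1678471565246582), 0.0324491485953331)
gasket 82 ((0.5837565064430237, 0.16823290288448334), 0.02544080652296543)
```

The cap is at about (0.502, -0.179) with its wing at about 34.5°. The canister's axis is at about (0.580, 0.167). I'll move over the cap, keeping the heading so that j6 winds back.

{"op": "carry_out", "data": {"motion": [[0,-0.035,-0.035,0,0,0,0],[0,-0.035,-0.035,0,0,0,0],[0,-0.035,-0.035,0,0,0,0],[0,-0.035,-0.035,0,0,0,0],[0,-0.035,-0.035,0,0,0,0],[0,-0.035,-0.035,0,0,0,0],[0,-0.035,-0.035,0,0,0,0],[0,-0.035,-0.035,0,0,0,0]]}}

```text
time_s: 0.9
tool_pos: [0.3783, 0.1473, 0.2312]
tool_rot: [0.678, 3.067, 0.0]
contact_force: [0.9, 0.1, 0.1]
grip_width: 0.0854
gripper_force: 0.0
```

{"op": "carry_out", "data": {"motion": [[0,-0.035,-0.035,0,0,0,0],[0,-0.035,-0.035,0,0,0,0],[0,-0.035,-0.035,0,0,0,0],[0,-0.035,-0.035,0,0,0,0],[0,-0.035,-0.035,0,0,0,0],[0,-0.035,-0.035,0,0,0,0],[0,-0.035,-0.035,0,0,0,0],[0,0,0,0,0,0,-8.5]]}}

```text
time_s: 1.7
tool_pos: [0.4996, -0.1826, 0.2309]
tool_rot: [0.453, 3.106, -0.005]
contact_force: [-1.2, 0.3, 1.2]
grip_width: 0.0854
gripper_force: 0.0
```

{"op": "carry_out", "data": {"motion": [[0,0,0,0.02,0,0,-8.5],[0,0,0,0.02,0,0,-8.5],[0,0,0,0.02,0,0,-8.5],[0,0,0,0,0,0,-8.5],[0,0,0,0,0,0,-8.5],[0,0,0,0,0,0,-8.5],[0,0,0,0,0,0,0]]}}

```text
time_s: 2.4
tool_pos: [0.4967, -0.1762, 0.1708]
tool_rot: [0.933, -2.999, -0.001]
contact_force: [0.7, -0.1, 0.3]
grip_width: 0.0851
gripper_force: 0.0
```

```bash
cat >> h.py <<'E'
def tool():
    s=arm.observe();R=cv2.Rodrigues(s['tool_rot'])[0];return s,R
def report(tx=None,ty=None,tz=None):
    s,R=tool();p=s['tool_pos']
    print('t',s['time_s'],'p',p.round(4),'psi',np.degrees(np.arctan2(R[1,0],R[0,0])).round(2),'tilt',R[:2,2].round(4),'j6',np.degrees(s['joint_pos'][5]).round(1),'F',s['contact_force'].round(1),'T',s['wrist_torque'].round(2),'w',s['grip_width'].round(4),'gf',s['gripper_force'])
    if tx is not None: print('shift',(R.T@(np.array([tx,ty,tz])-p)).round(4))
def fpts(c):
    v,u=np.mgrid[0:400,0:640].astype(float);x=(u-c['cx'])/c['fx'];y=(v-c['cy'])/c['fy'];r=np.hypot(x,y)+1e-9
    k=np.tan(np.minimum(r,1.5))/r;z=c['range_z'];return (np.stack([x*k*z,y*k*z,z],-1)-c['t'])@c['R']
E
python3 - <<'E'
from h import *
report(.502,-.179,.1)
c=cam('wrist');save(c,'3.png');P=fpts(c);h=cv2.cvtColor(c['img'],cv2.COLOR_RGB2HSV)
o=(h[...,0]<15)&(h[...,1]>150)&(P[...,2]>.015)&(P[...,2]<.07)&(np.hypot(P[...,0]-.502,P[...,1]+.179)<.08)
p=P[o];print(len(p),np.percentile(p[:,2],[2,50,98]))
f=p[p[:,2]<.035];print('cap',cv2.minEnclosingCircle(f[:,:2].astype(np.float32)),np.median(f[:,2]))
w=p[(p[:,2]>.054)];r=cv2.minAreaRect(w[:,:2].astype(np.float32));print('wing',r,w.mean(0),np.linalg.svd((w-w.mean(0))[:,:2])[2][0])
E
```

```text
Traceback (most recent call last):
  File "h.py", line 14, in report
    print('t',s['time_s'],'p',p.round(4),'psi',np.degrees(np.arctan2(R[1,0],R[0,0])).round(2),'tilt',R[:2,2].round(4),'j6',np.degrees(s['joint_pos'][5]).round(1),'F',s['contact_force'].round(1),'T',s['wrist_torque'].round(2),'w',s['grip_width'].round(4),'gf',s['gripper_force'])
                                                                                                                                                                                                                                     ^^^^^^^^^^^^^^^^^^^^^
AttributeError: 'float' object has no attribute 'round'
```

```bash
sed -i "s/s\['grip_width'\].round(4)/round(s['grip_width'],4)/" h.py
python3 - <<'E'
from h import *
report(.502,-.179,.1)
c=cam('wrist');save(c,'3.png');P=fpts(c);h=cv2.cvtColor(c['img'],cv2.COLOR_RGB2HSV)
o=(h[...,0]<15)&(h[...,1]>150)&(P[...,2]>.015)&(P[...,2]<.07)&(np.hypot(P[...,0]-.502,P[...,1]+.179)<.08)
p=P[o];print(len(p),np.percentile(p[:,2],[2,50,98]))
f=p[p[:,2]<.035];print('cap',cv2.minEnclosingCircle(f[:,:2].astype(np.float32)),np.median(f[:,2]))
w=p[(p[:,2]>.054)];r=cv2.minAreaRect(w[:,:2].astype(np.float32));print('wing',r,w.mean(0),np.linalg.svd((w-w.mean(0))[:,:2])[2][0])
E
```

```text
t 2.4 p [ 0.4967 -0.1762  0.1708] psi -145.44 tilt [-0.0011  0.0004] j6 -148.7 F [ 0.7 -0.1  0.3] T [ 0.   -0.04 -0.  ] w 0.0851 gf 0.0
shift [-0.0028 -0.0054  0.0708]
4839 [0.02192634 0.02745447 0.05952098]
cap ((0.5010205507278442, -0.18278320133686066), 0.039695773273706436) 0.027222359953181827
wing ((0.5005626082420349, -0.18218281865119934), (0.05496637895703316, 0.011901997029781342), 34.042510986328125) [ 0.4998754  -0.18339323  0.0586263 ] [0.8310414  0.55621056]
```

View pics/3.png

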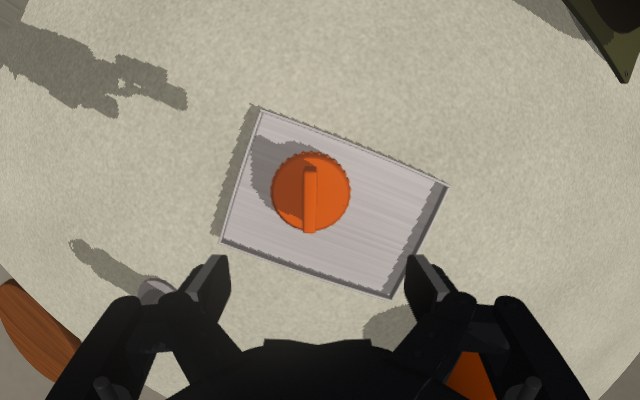

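The wrist view shows the cap at (310,190) with its wing vertical in the picture, so it lines up with the pads. I'll descend and grip.

{"op": "carry_out", "data": {"motion": [[0,-0.001,-0.007,0.03,0,0,0],[0,0,0,0.04,0,0,0],[0,0,0,0.03,0,0,0],[0,0,0,0.02,0,0,0],[0,0,0,0.015,0,0,0],[0,0,0,0.005,0,0,0],[0,0,0,0,0,0,0]], "squeeze": 40}}

```text
time_s: 3.15
tool_pos: [0.5014, -0.1813, 0.0307]
tool_rot: [0.929, -3.0, -0.002]
contact_force: [0.0, -0.5, 0.3]
grip_width: 0.0852
gripper_force: 0.0
```

{"op": "carry_out", "data": {"motion": [[150,0,0,0,0,0,0],[255,0,0,0,0,0,0],[255,0,0,0,0,0,0],[255,0,0,0,0,0,0],[255,0,0,0,0,0,0],[255,0,0,0,0,0,0],[255,0,0,0,0,0,0],[255,0,0,0,0,0,0]], "squeeze": 40}}

```text
time_s: 3.95
tool_pos: [0.5022, -0.1816, 0.0318]
tool_rot: [-0.932, 2.999, -0.001]
contact_force: [-0.1, 0.5, 6.4]
grip_width: 0.0111
gripper_force: 40.1
```

```bash
python3 -c "
from h import *
report(.58,.1667,.24)"
```

```text
t 3.95 p [ 0.5022 -0.1816  0.0318] psi -145.47 tilt [ 0.0008 -0.0003] j6 -148.9 F [-0.1  0.5  6.4] T [ 0.04  0.09 -0.03] w 0.0111 gf 40.1413357257843
shift [-0.2616  0.2427 -0.2082]
```

{"op": "carry_out", "data": {"motion": [[255,0,0,-0.01,0,0,0],[255,0,0,-0.03,0,0,0],[255,0,0,-0.04,0,0,0],[255,0,0,-0.04,0,0,0],[255,0,0,-0.04,0,0,0],[255,0,0,-0.04,0,0,0]], "squeeze": 80}}

```text
time_s: 4.55
tool_pos: [0.5011, -0.1812, 0.2331]
tool_rot: [0.932, -3.0, -0.001]
contact_force: [0.1, -0.1, -0.2]
grip_width: 0.0107
gripper_force: 78.0
```

{"op": "carry_out", "data": {"motion": [[255,-0.036,0.033,0,0,0,0],[255,-0.036,0.033,0,0,0,0],[255,-0.036,0.033,0,0,0,0],[255,-0.036,0.033,0,0,0,0],[255,-0.036,0.033,0,0,0,0],[255,-0.036,0.033,0,0,0,0],[255,-0.03,0.03,0,0,0,0],[255,-0.015,0.015,0,0,0,0]]}}

```text
time_s: 5.35
tool_pos: [0.579, 0.1704, 0.2312]
tool_rot: [-0.937, 2.999, 0.002]
contact_force: [0.1, -0.8, -0.8]
grip_width: 0.0107
gripper_force: 78.2
```

{"op": "carry_out", "data": {"motion": [[255,0,0,0,0,0,0],[255,0,0,0,0,0,0]]}}

```text
time_s: 5.55
tool_pos: [0.5785, 0.1666, 0.2309]
tool_rot: [0.934, -2.998, 0.001]
contact_force: [-0.1, -0.2, -0.8]
grip_width: 0.0106
gripper_force: 78.2
```

Run:
```python
from h import *
report(.58,.1667,.2)
s,R=tool();t=s['tool_pos']
for n in('scene','top'):
    c=cam(n);P=pts(c);h=cv2.cvtColor(c['img'],cv2.COLOR_RGB2HSV)
    o=(h[...,0]<15)&(h[...,1]>150)&(P[...,0]>.2)&(P[...,0]<.9)&(abs(P[...,1])<.5)
    q=P[o]
    print(n,len(q),np.histogram(q[:,2],np.arange(0,.3,.01))[0])
    m=q[(q[:,2]>t[2]-.035)]
    if len(m)>10: print('cap minmax',m.min(0),m.max(0))
    for nm,y0,y1,(x0,x1) in(('ring',.1,.24,(.137,.156)),):
        g=P[(P[...,2]>x0)&(P[...,2]<x1)&(np.hypot(P[...,0]-.58,P[...,1]-.167)<.05)]
        if len(g)>5: print(nm,len(g),cv2.minEnclosingCircle(g[:,:2].astype(np.float32)))
    save(c,'4%s.png'%n)
cv2.imwrite('pics/4.png',np.hstack([cv2.imread('pics/4scene.png')[100:350,250:650],cv2.imread('pics/4top.png')[100:350,100:500]]))
```

```text
t 5.55 p [0.5785 0.1666 0.2309] psi -145.39 tilt [-0.0013 -0.0012] j6 -112.5 F [-0.1 -0.2 -0.8] T [-0.03 -0.01 -0.01] w 0.0106 gf 78.21259617805481
shift [-0.0014 -0.0008  0.0309]
scene 4210 [ 34 150 152 147 166 156 155 167 174 165 186 259 579 122 135   0   0   0
   0   0  92 177 451  43  38  72   1   0   0]
cap minmax [0.54844256 0.12932431 0.20248406] [0.61893397 0.20607647 0.26623419]
ring 497 ((0.5790037512779236, 0.1675960272550583), 0.035536132752895355)
top 1413 [  0  16  25  24  29  26  26  30  28  30  33 124 484  27  45   0   0   0
   0   0  20  38 304  14   4   7   0   0   0]
cap minmax [0.4351047  0.00830674 0.2028984 ] [0.60304265 0.15439999 1.07490619]
ring 63 ((0.567337155342102, 0.14793750643730164), 0.025878142565488815)
```

View pics/4.png

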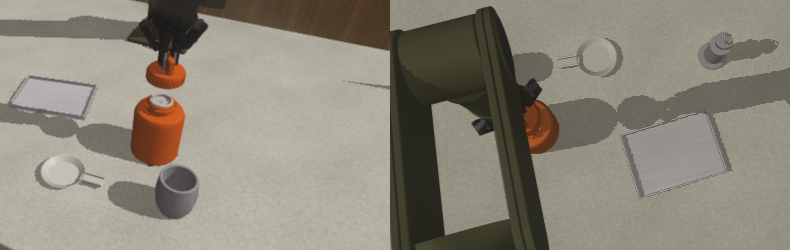

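The cap is held level. In the scene crop the cap is at (165,72), right above the neck at (162,100). I'll fit both circles in the same camera to get their relative offset.

```bash
cat > rel.py <<'E'
from h import *
from scipy.optimize import least_squares
def cf(q,r,g): 
    s=least_squares(lambda c:np.hypot(q[:,0]-c[0],q[:,1]-c[1])-r,g,loss='soft_l1',f_scale=.002);return s.x.round(4),np.sqrt(np.mean(s.fun**2)).round(4)
s,R=tool();t=s['tool_pos'];report()
c=cam('scene');P=pts(c);h=cv2.cvtColor(c['img'],cv2.COLOR_RGB2HSV)
o=(h[...,0]<15)&(h[...,1]>150)&(np.hypot(P[...,0]-.58,P[...,1]-.167)<.07);q=P[o]
b=t[2]-.0288
k=q[(q[:,2]>b+.003)&(q[:,2]<b+.018)];print('cap',len(k),cf(k,.039,[.58,.167]))
k=q[(q[:,2]>.03)&(q[:,2]<.11)];print('body',len(k),cf(k,.055,[.58,.167]))
k=P[(P[...,2]>.137)&(P[...,2]<.141)&(np.hypot(P[...,0]-.58,P[...,1]-.167)<.045)];print('collar side',len(k),cf(k,.034,[.58,.167]))
# lateral (camera x) silhouettes: mid columns by row for cap skirt and body
lab=cv2.connectedComponentsWithStats(o.astype(np.uint8))
for i in range(1,lab[0]):
    if lab[2][i,4]>150: print(lab[2][i],lab[3][i].round(1))
E
python3 rel.py
```

```text
t 5.65 p [0.5786 0.1654 0.2312] psi -145.51 tilt [-0.0009 -0.0009] j6 -112.5 F [-0.3  0.3 -1.1] T [-0.04 -0.04 -0.  ] w 0.0104 gf 78.2103681564331
cap 241 (array([0.5774, 0.1655]), np.float64(0.0012))
body 1320 (array([0.5785, 0.1668]), np.float64(0.0009))
collar side 127 (array([0.5771, 0.1671]), np.float64(0.0071))
[396 151  39  38 870] [415.2 173.6]
[ 381  196   54   69 2751] [406.4 232.1]
```

{"op": "carry_out", "data": {"motion": [[255,-0.0015,0.0005,0.02,0,0,0],[255,0,0,0.02,0,0,0],[255,0,0,0.012,0,0,0],[255,0,0,0.004,0,0,0],[255,0,0,0.002,0,0,0],[255,0,0,0.002,0,0,0],[255,0,0,0,0,0,0]]}}

```text
time_s: 6.4
tool_pos: [0.5805, 0.1679, 0.1719]
tool_rot: [-0.932, 2.999, -0.0]
contact_force: [0.1, -0.1, -1.5]
grip_width: 0.0103
gripper_force: 78.2
```

```bash
python3 rel.py
```

```text
t 6.4 p [0.5805 0.1679 0.1719] psi -145.48 tilt [0.0011 0.0002] j6 -112.4 F [ 0.1 -0.1 -1.5] T [ 0.06 -0.03 -0.  ] w 0.0103 gf 78.18956851959229
cap 229 (array([0.5796, 0.1681]), np.float64(0.0012))
body 1316 (array([0.5785, 0.1668]), np.float64(0.0009))
collar side 4 (array([0.5821, 0.1685]), np.float64(0.0012))
[ 381  177   54   88 3352] [407.5 225.6]
```

{"op": "carry_out", "data": {"motion": [[255,0.001,-0.0003,0.001,0,0,0],[255,0,0,0.001,0,0,0],[255,0,0,0.001,0,0,0],[255,0,0,0.001,0,0,0]]}}

```text
time_s: 6.85
tool_pos: [0.5796, 0.1672, 0.1679]
tool_rot: [-0.932, 2.999, -0.0]
contact_force: [-2.4, -0.8, 7.7]
grip_width: 0.0104
gripper_force: 78.9
```

```bash
python3 rel.py|head -3
```

```text
t 6.85 p [0.5796 0.1672 0.1679] psi -145.46 tilt [0.0006 0.0002] j6 -112.5 F [-2.4 -0.8  7.7] T [-0.14  0.35 -0.02] w 0.0104 gf 78.94025802612305
cap 219 (array([0.5786, 0.1674]), np.float64(0.0011))
body 1321 (array([0.5786, 0.1668]), np.float64(0.0009))
```

The cap is riding on the collar with about 9 N at an origin height of about 139 mm. I'll turn it clockwise and feel for the drop.

{"op": "carry_out", "data": {"motion": [[255,0.0004,0.0003,0,0,0,4],[255,0,0,0,0,0,4],[255,0,0,0,0,0,4]]}}

```text
time_s: 7.2
tool_pos: [0.5798, 0.1671, 0.1681]
tool_rot: [-0.609, 3.08, -0.001]
contact_force: [0.3, -1.2, 1.9]
grip_width: 0.0108
gripper_force: 78.7
```

{"op": "carry_out", "data": {"motion": [[255,0,0,0,0,0,4],[255,0,0,0,0,0,4],[255,0,0,0,0,0,4]]}}

```text
time_s: 7.5
tool_pos: [0.579, 0.1671, 0.1673]
tool_rot: [-0.284, 3.129, 0.0]
contact_force: [0.3, 0.9, -1.1]
grip_width: 0.0105
gripper_force: 78.1
```

The force is gone, so I'll probe downwards.

{"op": "carry_out", "data": {"motion": [[255,0,0,0.001,0,0,0],[255,0,0,0.001,0,0,0],[255,0,0,0,0,0,0]]}}

```text
time_s: 7.8
tool_pos: [0.5787, 0.1671, 0.165]
tool_rot: [0.29, -3.128, 0.0]
contact_force: [-0.0, 0.5, -1.2]
grip_width: 0.0107
gripper_force: 78.1
```

```bash
python3 rel.py|head -3
```

```text
t 7.8 p [0.5787 0.1671 0.165 ] psi -169.4 tilt [-0.0006 -0.0001] j6 -88.5 F [-0.   0.5 -1.2] T [-0.05 -0.   -0.03] w 0.0107 gf 78.08020234107971
cap 216 (array([0.5776, 0.1675]), np.float64(0.0012))
body 1311 (array([0.5785, 0.1668]), np.float64(0.0009))
```

It has dropped in. I'll lower it to seat on the gasket.

{"op": "carry_out", "data": {"motion": [[255,0,0,0.001,0,0,0],[255,0,0,0.001,0,0,0],[255,0,0,0.001,0,0,0],[255,0,0,0.001,0,0,0],[255,0,0,0.001,0,0,0],[255,0,0,0,0,0,0]]}}

```text
time_s: 8.45
tool_pos: [0.5789, 0.1671, 0.1602]
tool_rot: [0.288, -3.128, 0.0]
contact_force: [-0.3, -0.3, 0.2]
grip_width: 0.0104
gripper_force: 78.1
```

```bash
python3 rel.py|head -3
```

```text
t 8.45 p [0.5789 0.1671 0.1602] psi -169.47 tilt [-0.0001 -0.    ] j6 -88.4 F [-0.3 -0.3  0.2] T [-0.03 -0.06  0.01] w 0.0104 gf 78.14719676971436
cap 218 (array([0.5779, 0.1674]), np.float64(0.0012))
body 1324 (array([0.5785, 0.1667]), np.float64(0.0009))
```

{"op": "carry_out", "data": {"motion": [[255,0,0,0.0003,0,0,5],[255,0,0,0.0003,0,0,5],[255,0,0,0.0003,0,0,5],[255,0,0,0.0003,0,0,5],[255,0,0,0.0003,0,0,5],[255,0,0,0.0003,0,0,5],[255,0,0,0,0,0,0]]}}

```text
time_s: 9.2
tool_pos: [0.5794, 0.1672, 0.1592]
tool_rot: [0.531, 3.095, 0.001]
contact_force: [0.3, -0.3, 2.1]
grip_width: 0.0106
gripper_force: 78.5
```

```bash
python3 rel.py|head -3
```

```text
t 9.2 p [0.5794 0.1672 0.1592] psi 160.52 tilt [0.0014 0.0003] j6 -58.4 F [ 0.3 -0.3  2.1] T [-0.02  0.04 -0.  ] w 0.0106 gf 78.500075340271
cap 218 (array([0.5786, 0.1681]), np.float64(0.0011))
body 1318 (array([0.5785, 0.1667]), np.float64(0.0009))
```

{"op": "carry_out", "data": {"motion": [[255,0,0,0.0003,0,0,5],[255,0,0,0.0003,0,0,5],[255,0,0,0.0003,0,0,5],[255,0,0,0.0003,0,0,5],[255,0,0,0,0,0,0]]}}

```text
time_s: 9.75
tool_pos: [0.5796, 0.1671, 0.1581]
tool_rot: [1.058, 2.956, 0.001]
contact_force: [0.2, -0.8, 4.6]
grip_width: 0.0106
gripper_force: 78.8
```

```bash
python3 rel.py|head -3
```

```text
t 9.75 p [0.5796 0.1671 0.1581] psi 140.61 tilt [0.0017 0.0002] j6 -38.5 F [ 0.2 -0.8  4.6] T [-0.06  0.03 -0.01] w 0.0106 gf 78.83972525596619
cap 230 (array([0.5788, 0.1681]), np.float64(0.0012))
body 1322 (array([0.5785, 0.1668]), np.float64(0.0009))
```

{"op": "carry_out", "data": {"motion": [[255,0,0,0.0002,0,0,5],[255,0,0,0.0002,0,0,5],[255,0,0,0.0002,0,0,5],[255,0,0,0,0,0,5],[255,0,0,0,0,0,0]]}}

```text
time_s: 10.3
tool_pos: [0.5797, 0.167, 0.1576]
tool_rot: [1.555, 2.728, 0.001]
contact_force: [0.5, -0.5, 5.4]
grip_width: 0.0107
gripper_force: 79.0
```

```bash
python3 rel.py|head -3
```

```text
t 10.3 p [0.5797 0.167  0.1576] psi 120.61 tilt [ 0.0019 -0.    ] j6 -18.5 F [ 0.5 -0.5  5.4] T [-0.18  0.03 -0.09] w 0.0107 gf 79.04555797576904
cap 219 (array([0.5789, 0.1679]), np.float64(0.0012))
body 1320 (array([0.5785, 0.1667]), np.float64(0.0009))
```

{"op": "carry_out", "data": {"motion": [[255,0,0,0.0002,0,0,4],[255,0,0,0,0,0,4],[255,0,0,0,0,0,4],[255,0,0,0,0,0,0]]}}

```text
time_s: 10.75
tool_pos: [0.5797, 0.1669, 0.1574]
tool_rot: [1.831, 2.55, 0.002]
contact_force: [-0.4, 0.1, 6.1]
grip_width: 0.0105
gripper_force: 79.1
```

```bash
python3 rel.py|head -3
```

```text
t 10.75 p [0.5797 0.1669 0.1574] psi 108.63 tilt [ 0.002  -0.0003] j6 -6.5 F [-0.4  0.1  6.1] T [-0.25  0.04 -0.04] w 0.0105 gf 79.09405589103699
cap 215 (array([0.5791, 0.168 ]), np.float64(0.0011))
body 1324 (array([0.5785, 0.1668]), np.float64(0.0009))
```

{"op": "carry_out", "data": {"motion": [[255,0,0,0.0002,0,0,4],[255,0,0,0,0,0,4],[255,0,0,0,0,0,0]]}}

```text
time_s: 11.1
tool_pos: [0.5798, 0.1668, 0.1572]
tool_rot: [2.005, 2.416, 0.002]
contact_force: [0.2, -1.6, 6.2]
grip_width: 0.0107
gripper_force: 79.1
```

```bash
python3 rel.py|head -3
```

```text
t 11.1 p [0.5798 0.1668 0.1572] psi 100.64 tilt [ 0.002  -0.0004] j6 1.5 F [ 0.2 -1.6  6.2] T [-0.32  0.06 -0.07] w 0.0107 gf 79.12200808525085
cap 223 (array([0.5793, 0.1678]), np.float64(0.0012))
body 1321 (array([0.5785, 0.1667]), np.float64(0.0009))
```

{"op": "carry_out", "data": {"motion": [[255,0,0,0,0,0,4],[255,0,0,0,0,0,4],[255,0,0,0,0,0,0]]}}

```text
time_s: 11.45
tool_pos: [0.5798, 0.1667, 0.1571]
tool_rot: [2.168, 2.271, 0.002]
contact_force: [0.8, -1.8, 4.5]
grip_width: 0.0108
gripper_force: 79.0
```

```bash
python3 rel.py|head -3
```

```text
t 11.45 p [0.5798 0.1667 0.1571] psi 92.64 tilt [ 0.0021 -0.0005] j6 9.5 F [ 0.8 -1.8  4.5] T [-0.27 -0.01 -0.15] w 0.0108 gf 79.02275562286377
cap 215 (array([0.5795, 0.1677]), np.float64(0.0012))
body 1316 (array([0.5785, 0.1668]), np.float64(0.001))
```

{"op": "carry_out", "data": {"motion": [[255,0,0,0,0,0,4],[255,0,0,0,0,0,2],[255,0,0,0,0,0,0]]}}

```text
time_s: 11.8
tool_pos: [0.5792, 0.1664, 0.1571]
tool_rot: [2.283, 2.156, -0.0]
contact_force: [-0.6, -1.9, 6.0]
grip_width: 0.0109
gripper_force: 79.1
```

```bash
python3 rel.py|head -3
```

```text
t 11.8 p [0.5792 0.1664 0.1571] psi 86.7 tilt [ 0.0009 -0.0013] j6 15.4 F [-0.6 -1.9  6. ] T [-0.43  0.21  0.06] w 0.0109 gf 79.13487911224365
cap 222 (array([0.5788, 0.1675]), np.float64(0.0011))
body 1321 (array([0.5785, 0.1668]), np.float64(0.001))
```

{"op": "carry_out", "data": {"motion": [[255,0,0,0,0,0,3],[255,0,0,0,0,0,3],[255,0,0,0,0,0,0]]}}

```text
time_s: 12.15
tool_pos: [0.5792, 0.1666, 0.1571]
tool_rot: [2.392, 2.034, 0.0]
contact_force: [0.5, -1.8, 7.2]
grip_width: 0.0107
gripper_force: 79.2
```

```bash
python3 rel.py|head -3;  python3 -c "
from h import *
c=cam('scene');P=pts(c)
im=c['img'][130:280,340:480];cv2.imwrite('pics/5.png',cv2.resize(im,None,fx=4,fy=4,interpolation=cv2.INTER_CUBIC)[...,::-1])"
```

```text
t 12.15 p [0.5792 0.1666 0.1571] psi 80.74 tilt [ 0.001  -0.0011] j6 21.4 F [ 0.5 -1.8  7.2] T [-0.34  0.18  0.42] w 0.0107 gf 79.18657779693604
cap 226 (array([0.579 , 0.1676]), np.float64(0.0012))
body 1319 (array([0.5787, 0.1674]), np.float64(0.0009))
```

View pics/5.png

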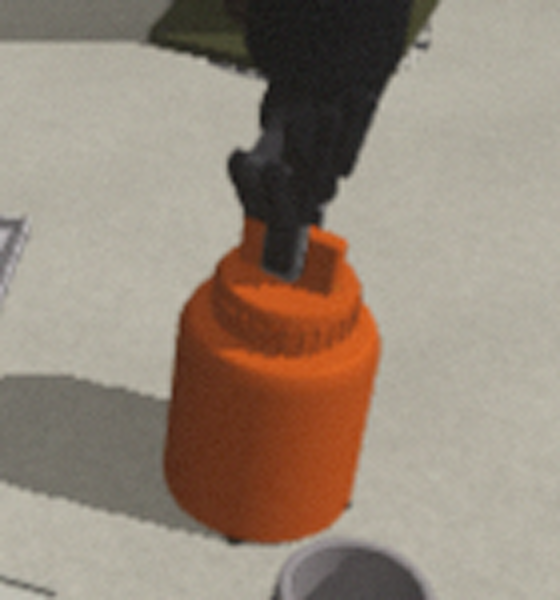

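The torque jumped to 0.42 Nm about 110° after the drop, which fits 25 + 82. The cap sits at its locked height and the canister has just begun to twist, so this is the stop. The picture shows the cap level and low on the shoulder. I'll let go and check.

{"op": "carry_out", "data": {"motion": [[255,0,0,-0.0005,0,0,0],[255,0,0,0,0,0,-0.5],[150,0,0,0,0,0,0],[80,0,0,0,0,0,0],[60,0,0,0,0,0,0],[60,0,0,0,0,0,0],[60,0,0,0,0,0,0]]}}

```text
time_s: 12.95
tool_pos: [0.5788, 0.1672, 0.1565]
tool_rot: [-2.388, -2.041, 0.001]
contact_force: [0.0, -0.2, -0.1]
grip_width: 0.0653
gripper_force: 0.0
```

{"op": "carry_out", "data": {"motion": [[60,0,0,-0.01,0,0,0],[60,0,0,-0.03,0,0,0],[60,0,0,-0.04,0,0,0],[60,0,0,-0.04,0,0,0],[60,0,0,-0.03,0,0,0],[60,0,0,0,0,0,0]]}}

```text
time_s: 13.55
tool_pos: [0.5818, 0.1678, 0.3135]
tool_rot: [2.384, 2.037, 0.016]
contact_force: [-0.1, 0.0, 0.2]
grip_width: 0.0652
gripper_force: 0.0
```

```bash
cat > chk.py <<'E'
from h import *
from rel import cf
for n in('scene','wrist'):
    c=cam(n);P=(fpts if n=='wrist' else pts)(c);h=cv2.cvtColor(c['img'],cv2.COLOR_RGB2HSV)
    o=(h[...,0]<15)&(h[...,1]>150)&(np.hypot(P[...,0]-.58,P[...,1]-.167)<.07);q=P[o]
    if n=='scene':
        k=q[(q[:,2]>.132)&(q[:,2]<.146)];print('cap',len(k),cf(k,.039,[.58,.167]))
    f=q[(q[:,2]>.144)&(q[:,2]<.165)];print(n,'flat z',len(f),np.median(f[:,2]),'expect .153 locked')
    A=np.c_[f[:,:2]-[.579,.167],np.ones(len(f))];print('plane',np.linalg.lstsq(A,f[:,2],rcond=None)[0].round(4))
    s=q[(q[:,2]>.118)&(q[:,2]<.132)];r=np.hypot(s[:,0]-.579,s[:,1]-.167);print('shoulder z',np.median(s[r>.042][:,2]),len(s))
    w=q[q[:,2]>.178]; 
    if len(w)>10: print('wing',cv2.minAreaRect(w[:,:2].astype(np.float32)),np.median(w[:,2]))
    save(c,'6%s.png'%n)
E
python3 chk.py
```

```text
t 13.55 p [0.5818 0.1678 0.3135] psi 81.04 tilt [0.0115 0.0026] j6 21.1 F [-0.1  0.   0.2] T [-0.06 -0.01  0.01] w 0.0652 gf 0.0
cap 0 (array([0.58 , 0.167]), np.float64(nan))
body 1317 (array([0.5787, 0.1674]), np.float64(0.0009))
collar side 49 (array([0.5842, 0.1698]), np.float64(0.0022))
[ 381  182   54   83 3340] [407.6 225.8]
cap 204 (array([0.5787, 0.1677]), np.float64(0.0011))
scene flat z 551 0.1517010429170995 expect .153 locked
plane [-0.1811 -0.0205  0.1553]
shoulder z 0.12239968366845631 507
wing ((0.5810382962226868, 0.16790395975112915), (0.05457194894552231, 0.013284174725413322), 80.22721862792969) 0.18260069071248541
wrist flat z 3689 0.15274979322204615 expect .153 locked
plane [-0.0039 -0.0089  0.1524]
shoulder z 0.12362372562849173 2212
wing ((0.5899764895439148, 0.17698171734809875), (0.0761813074350357, 0.08949696272611618), 40.355751037597656) 0.18426057357867642
  return _methods._mean(a, axis=axis, dtype=dtype,
  ret = ret.dtype.type(ret / rcount)
```

View pics/6wrist.png

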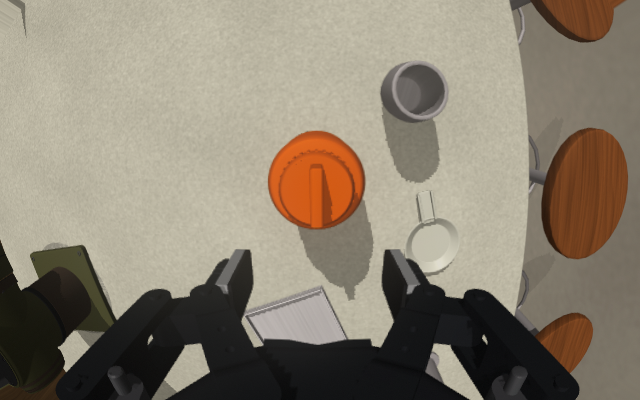

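The wrist view shows the cap centred on the canister at (316,182), with the wing vertical. Its top is level at 152.7 mm, against 153 mm when locked. The mate cup, the spoon rest and the tray are where they were.

```bash
python3 -c "
from rig import workorder
print(workorder.sign_off())"
```

```text
the job is handed in; nothing more can be done
None
```

The cap is back on the canister: it dropped into the slots, was turned clockwise until it came up firm at the stop, and stayed level at its locked height after I let go; the canister moved under 1 mm with a slight twist, nothing else was touched, and the job is handed in.

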